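# Release a rack of sample cups through the spring gate of the sample lane

## Robot

A 7-joint arm with a two-finger parallel gripper is mounted at the origin on a cart in front of the work surface, level with it; the furniture and walls round the work are solid. World frame = base frame: x ahead of the robot, y to its left, z up, the work surface at z = 0. Lengths are in m, angles in rad, forces in N, time in s.
With the tool pointing down it reaches from about 0.4 to 0.85 m from the base axis. Payload 10.4 kg.
Tool frame: the origin (TCP) lies midway between the tips of the shut fingers; the grasp point (between the pads) lies 19 mm behind it (manip.tcp_to_grasp is the distance from the TCP to the grasp point, in m); z points along the fingers, y is the line along which they close (so a half turn about z gives the same grasp; the last joint's range is limited). The gripper opens to 85 mm and grips with 20 to 120 N. Pads are 22 mm wide; open, the fingers measure 114 mm over their backs; the gripper's body (76 mm by 85 mm) begins 54 mm behind the grasp point. The pads swing forward as they close: fully open they stand 13 mm farther back than shut.
Start: joints at [1.258, 0.332, -0.065, 1.46, 0.022, 1.35, -0.088], TCP at [0.179, -0.599, 0.231] pointing down, gripper open.
Joint ranges: [-2.6, 2.6], [-0.5, 2.12], [-1.47, 1.34], [0.16, 2.42], [-1.27, 4.41], [0.06, 2.06], [-2.6, 2.6]. Speed limits (rad/s): [2.22, 2.22, 2.79, 2.79, 3.14, 3.14, 3.14].

## Interface

Orientations are given as a unit quaternion [x, y, z, w].
In Python, from workcell import manip gives the robot as it stands.
- The arm moves only by the shell command python3 -m jog 'ROWS' [FORCE]. ROWS is a JSON object of lists of equal length, an entry for each row: "offset": the shift along the world's x, y, z in m, a list of three; "yaw": the turn about the world's z in degrees; "jaw": the closure, from 0 (fully open) to 1 (shut). A call has 1 to 20 rows; each row shifts and turns the commanded pose from where the row before left it; what a row does not reach is not made up. A row lasts 1/12 s, in which the tool goes at most 41.7 mm and 7.16 degrees, less where a joint would pass 70% of its speed; a pose out of reach is approached as far as the arm can. A call is refused whole if a number of a shift passes 0.0417 or a number of a turn 7.16, either way. A call with a gripper value outside its range is refused whole. The fingers move at their own pace and stop on an object; FORCE is the grip in N (left out, the last holds). Time passes only in rows, so rows that do not move let the fingers close. It gives the time, the measured TCP pose, the force, the opening and the grip force at its end, in the units of the state.
- manip.get_obs(): the state, without advancing time (a new reading comes with each control period).
- manip.camera(name): name is "scene" or "top" or "wrist"; returns a dict with "frame" (420x560x3 uint8, red, green, blue), "camera_matrix" (3x3 intrinsics, pixels), "eye" and "attitude" of the camera in the world; the wrist camera has in their place "hand_eye" (4x4, takes a point from camera to tool coordinates, whose origin is the TCP and whose axes are the flange's). Camera axes: x right, y up, looking along -z (the intrinsics and any distortion apply to the point x, -y, -z); pixel columns grow to the right and rows downward; lengths in m; the calibration is good to about 2 mm. A picture is of the moment at which its call begins: read the wrist's pose just before it. There is no depth.
- manip.hand_in(): hands the job in; it is judged then, once.
Trained networks look in a picture, given as the dict that the camera call returned (one of the last four; its "shot" number tells which), for a name from the list of things; names that differ only in an ending like _2 or _b are one class to them, and where a whole thing is asked for, a point or a joint stands for the part that bears it (a point fixed in the world has none). Each returns a list of dicts, best first, with "score" (0 to 1); they miss things now and then, are a little off and sometimes report something else, mostly with a low value. They report only what shows in the picture. A call takes as long as a camera call.
- manip.masks_of(picture, name): "region" (420x560 bool, what is visible of it).
- manip.tip_of(picture, name): "at" ([x, y, z] in m, in world coordinates, good to about 4 mm: a listed point, or the origin of a listed thing).
The state is a dict: "clock": time; "joint_pos": joint angles; "joint_velocities": joint speeds; "tau": joint torques, N m; "position": TCP position; "ee_rot": TCP orientation; "ft_force": force on the tool from outside, world axes, zero at the start; "torque": the same for the moment, N m; "grip_width": opening from 0.0 (shut) to 1.0 (fully open); "grasp_force": force on a finger pad.
Only numpy, scipy, OpenCV 4.12 (cv2) and the standard library are available. Lean on these libraries where they do the work, as an engineer would, in place of code of your own. Each camera call takes 0.05 s, during which the arm holds its last target. There are 200 camera calls.

## Task

Hold the lane's spring gate open by pressing its long push bar in with one finger, and keep it fully open while another finger pushes the sample rack along the lane from behind, so that the gate never catches or rubs on the rack. Push the rack fully home against the end stop with both cups still seated in it, then let go of the bar so that the gate springs shut behind the rack. Push only: do not pick up or lift the rack or the cups, and leave the other things on the table where they are.

Things in the scene. Friction and masses are not known exactly. Their poses are not given: they have to be found in the camera images.
- lane: Sample lane: straight steel channel fixed on the table. Origin: on the table under its centreline, beside the gate pivot. +y: direction of travel (robot's left); +x: across to the far wall. 430 mm long, 66 wide outside, 60 inside. Floor top at z 16 mm; walls 3 mm thick, inner faces at x -30 and +30, tops at z 46. The near wall (x -30) is cut down to z 24 from y -54 to +5, for the open gate.
- lane_entry (a point): Centre of the lane's open entry, on the floor (lane y -275, z 16 mm). Two short flared lips stand outside it, to y -296.
- end_stop (a point): Centre of the rubber face of the lane's end stop (lane y +149, z 30 mm), facing the entry.
- push_bar: Push bar of the gate: straight steel strip 315x6 mm, z 27 to 49 mm, outside the lane's near wall (robot's side) and parallel to it; spans lane y -265 to +50. Origin under its middle at table height; axes as the lane. At rest origin at lane x -69, outer face at x -72. It slides straight in (+x) by at most 18 mm, wherever along it one presses; a spring returns it (2.2 N at rest, 4.6 N fully in).
- push_bar_face (a point): Centre of the push bar's outer face (towards the robot), z 36 mm; moves with the bar. A finger may slide along this face. A rack and pinion beneath turns the gate 4.8 degrees per mm: bar in by 15.5 mm = gate 75 degrees open (parallel to the wall), 18 mm (its stop) = 87 degrees. The gate is clear of the rack while the bar is 16 to 18 mm in; pressing to the stop is fine.
- gate: Gate: steel blade 48 mm long, 2.5 mm thick, z 27 to 44 mm, on an upright pivot at lane x -36, y 0 (origin: on that axis at table height). Shut, it stands across the lane, leaning 15 degrees towards the entry, on a stop: a rack pushed at it only jams it. It opens by swinging towards the entry (reaching to lane y -48) into the near wall's gap. It moves only with the push bar.
- gate_tip (a point): End of the gate's blade, at z 36 mm. In the lane's frame: x +8, y -12 when shut; x -36, y -46 when parallel to the wall; further out (to x -46) when fully open.
- rack: Sample rack: white plastic two-cup carrier on the lane's floor between entry and gate. 110 mm long (its y, along the lane), 56 wide, 36 high; origin at the centre of its underside. Plain upright end plates, 36 mm high: rear (push here) at y -55, front at +55. 0.18 to 0.38 kg. Starts with its origin at lane y -160 to -125, clear of the gate's sweep; home against the end stop it is at lane y +94.
- cup_a: Screw-cap sample cup (dark cap), 49 mm diameter, 49 mm tall, origin at its foot; stands in one of the rack's two pockets (pocket centres at rack y -26 and +26, foot 5 mm above the rack's underside). Its top is at 70 mm above the table.
- cup_b: The other sample cup in the rack, same kind and size.
- spare_cup: Bystander: a taller sample cup, 49 mm diameter, 55 mm tall, standing on the table behind the lane's far wall; origin at its foot.
- tally: Bystander: round hand tally counter, 54x50x20 mm, on the table behind the lane; origin at the centre of its underside.
- thermometer: Bystander: probe thermometer, 178 mm long, lying at the left end of the table, past the end stop; origin under its middle.
- shaker: Bystander: salt shaker, 44 mm diameter, 96 mm tall, at the back left; origin at its foot.
- spanner: Bystander: spanner, 163 mm long, lying to the right of the lane's entry; origin under its middle.
- blade_spare: Bystander: spare slicer blade, 190 mm long, lying to the right of the lane's entry; origin under its middle.
- hex_wrench: Bystander: hex key, 90 mm long, lying at the right; origin under its middle.
- shears: Bystander: scissors, 206 mm long, lying at the right; origin under their middle.

How it is judged:
On the way, in this order (a step that is already met when the one before it is completed fails the run):
1. the gate is fully open, held by a finger on the push bar, while the rack is still before it (x of gate_tip in the frame of lane below -0.03 m and contact force between the fingers and push_bar above 0.5 N and y of rack in the frame of lane below -0.107 m), for 0.2 s.
2. the rack is half way past the gate, which a finger on the push bar still holds open (x of gate_tip in the frame of lane below -0.03 m and contact force between the fingers and push_bar above 0.3 N and y of rack in the frame of lane between -0.05 and 0.05 m), for 0.1 s.
At the end, for the whole second after the job is handed in: the rack stands on the lane's floor within 5 mm of the end stop and at rest, both cups stand seated in its pockets, and the gate is shut behind it (tip within 5 mm of its shut place) (y of rack in the frame of lane above 0.089 m and z of rack in the frame of lane below 0.02 m and angle between rack's own z axis and vertical below 0.06 rad and linear speed of rack below 0.01 m/s and x of gate_tip in the frame of lane above 0.004 m and z of each of cup_a, cup_b in the frame of rack below 0.011 m and horizontal distance between each of cup_a, cup_b and rack below 0.032 m and angle between each of cup_a, cup_b's own z axis and vertical below 0.15 rad); the robot touches nothing.
It fails at once if the gate presses on the rack (more than 1 N): it was not held fully open until the whole rack was past (contact force between gate and rack above 1 N).
It fails at once if the rack is lifted off the lane's floor by more than 10 mm or tipped (z of rack in the frame of lane above 0.026 m or angle between rack's own z axis and vertical above 0.2 rad).
It fails at once if a cup is lifted more than 10 mm in its pocket or tipped (z of any of cup_a, cup_b in the frame of rack above 0.015 m or angle between any of cup_a, cup_b's own z axis and vertical above 0.35 rad).
It fails at once if a bystander is moved by more than 25 mm (distance of any of spare_cup, tally, thermometer, shaker, spanner, blade_spare, hex_wrench, shears from where it was at the start of the episode above 0.025 m).
It also fails if it takes over 48 s, if anything falls off the work surface, if the arm or the gripper's body presses on something with over 40 N, if the wrist force passes 120 N, or if a joint passes its speed limit or range.

## Working session

There is one attempt and no reset: what is moved stays moved. The work goes in short steps, Python scripts to look and compute and a shell command to move; the robot and the scene stay as the last step left them, time stands still between calls to the robot, and variables do not carry over. Pictures are saved under pics/ and viewed, at most 10 in all, crops included, and the job is handed in when it is done.

```bash
mkdir -p pics; cat > h.py <<'E'
import numpy as np, cv2
from workcell import manip
def save(p,n): cv2.imwrite('pics/'+n,cv2.cvtColor(p['frame'],cv2.COLOR_RGB2BGR))
E
python3 - <<'E'
from h import *
o=manip.get_obs(); print(o['clock'],o['position'],o['ee_rot'],o['grip_width'],manip.tcp_to_grasp)
for c in('scene','top'):
    p=manip.camera(c); save(p,c+'.png'); print(c,np.round(p['eye'],3),np.round(p['attitude'],3).tolist(),p['camera_matrix'])
    for n in ['lane','lane_entry','end_stop','push_bar','push_bar_face','gate','gate_tip','rack','cup_a','spare_cup','tally','spanner','blade_spare']:
        print(n,[(np.round(d['at'],3).tolist(),round(d['score'],2)) for d in manip.tip_of(p,n)[:2]])
E
```

```text
0.0 [ 0.17848739 -0.59857543  0.23049916] [ 9.89517679e-01  1.44409917e-01 -1.37391910e-04 -7.20791503e-04] 0.999414004593011 0.0187
scene [1.25  0.382 1.451] [0.127, 0.236, 0.857, 0.439] [[461.25353887   0.         280.43042445]
 [  0.         461.25353887 211.1201718 ]
 [  0.           0.           1.        ]]
lane [([0.524, 0.103, 0.002], 0.67)]
lane_entry [([0.532, -0.168, 0.014], 0.67)]
end_stop [([0.526, 0.253, 0.033], 0.79)]
push_bar [([0.458, -0.006, -0.002], 0.9)]
push_bar_face [([0.457, -0.006, 0.038], 0.73), ([0.654, 0.317, 0.002], 0.65)]
gate [([0.492, 0.104, -0.002], 0.39)]
gate_tip [([0.488, -0.387, 0.002], 0.63), ([0.488, 0.104, -0.0], 0.56)]
rack [([0.528, -0.05, 0.014], 0.59)]
cup_a [([0.532, -0.022, 0.019], 0.72), ([0.536, -0.073, 0.02], 0.72)]
spare_cup [([0.597, 0.017, 0.0], 0.6)]
tally [([0.594, 0.158, -0.004], 0.68), ([0.525, 0.368, -0.003], 0.58)]
spanner [([0.489, -0.387, 0.002], 0.58)]
blade_spare [([0.51, -0.326, -0.002], 0.65), ([0.656, 0.315, 0.002], 0.21)]
top [ 0.342 -0.083  1.109] [-0.071, 0.078, 0.736, -0.669] [[396.09150391   0.         280.10591535]
 [  0.         396.09150391 212.59479994]
 [  0.           0.           1.        ]]
lane [([0.523, 0.1, 0.004], 0.98)]
lane_entry [([0.537, -0.172, 0.019], 0.58)]
end_stop [([0.527, 0.253, 0.035], 0.66)]
push_bar [([0.462, -0.008, -0.0], 0.61)]
push_bar_face [([0.457, -0.006, 0.038], 0.95)]
gate [([0.492, 0.104, 0.002], 0.57)]
gate_tip [([0.542, 0.094, 0.033], 0.59)]
rack [([0.527, -0.051, 0.018], 0.6)]
cup_a [([0.529, -0.024, 0.021], 0.77)]
spare_cup [([0.594, 0.017, 0.0], 0.59), ([0.535, -0.074, 0.018], 0.16)]
tally [([0.495, 0.102, 0.0], 0.73), ([0.6, 0.16, -0.002], 0.56)]
spanner [([0.488, -0.383, -0.004], 0.84)]
blade_spare [([0.504, -0.325, 0.001], 0.85)]
```

View pics/top.png

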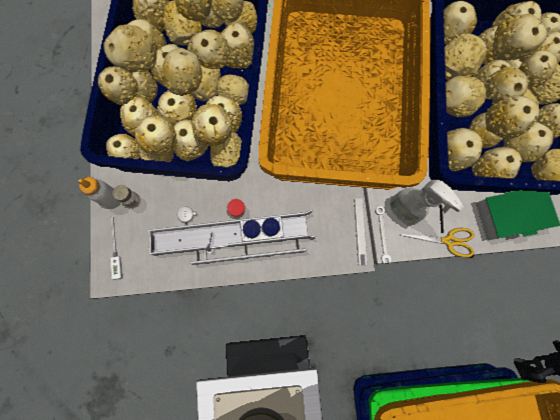

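View pics/scene.png

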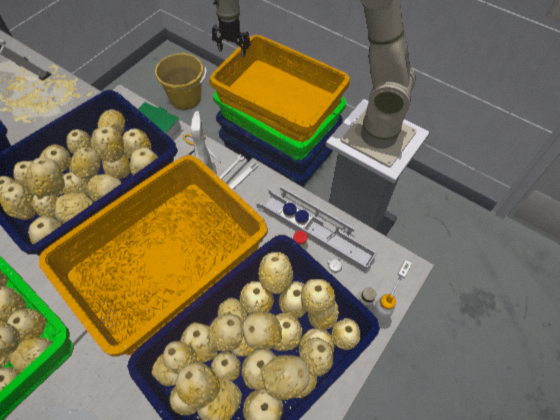

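Top view: lane runs (150,240)→(312,225), rack with two cups at about (262,229), bar below it from (193,263) to (307,250). The gate is at (210,240) and the red spare cup at (236,208). In the scene view the path from the arm to the lane is free. I'll move above the lane's entry with the closing line across the lane.

```bash
python3 -m jog '{"offset":[[0.02,0.03,0],[0.02,0.031,0],[0.02,0.031,0],[0.02,0.031,0],[0.02,0.031,0],[0.02,0.031,0],[0.02,0.031,0],[0.02,0.031,0],[0.02,0.031,0],[0.02,0.031,0],[0.02,0.031,0],[0.02,0.031,0],[0.02,0.031,0],[0.02,0.031,0],[0.02,0.031,0],[0,0,0],[0,0,0]],"yaw":[5,5,5,5,5,5,5,5,5,5,5,5,5,5,4.5,0,0],"jaw":[0.27,0.27,0.27,0.27,0.27,0.27,0.27,0.27,0.27,0.27,0.27,0.27,0.27,0.27,0.27,0.27,0.27]}' 80
cat >> h.py <<'E'
from scipy.spatial.transform import Rotation as R
def see(names):
    o=manip.get_obs(); p=manip.camera('wrist')
    for n in names: print(n,[(np.round(d['at'],4).tolist(),round(d['score'],2)) for d in manip.tip_of(p,n)[:2]])
    return o,p
E
python3 - <<'E'
from h import *
o,p=see(['lane_entry','push_bar_face','push_bar','lane','rack','gate','cup_a']); save(p,'w1.png')
print(o['position'],o['ee_rot'],o['joint_pos'],o['grip_width'],p['hand_eye'])
E
```

```text
clock: 2.82
position: [0.4795, -0.1328, 0.2314]
ee_rot: [0.699, 0.715, 0.0, 0.0]
ft_force: [-0.3, -1.3, -0.3]
grip_width: 0.73
grasp_force: 0.0
lane_entry [([0.5327, -0.1715, 0.0173], 0.83)]
push_bar_face [([0.5297, -0.0511, 0.0153], 0.61), ([0.4533, -0.0068, 0.038], 0.57)]
push_bar [([0.4584, -0.0045, 0.0018], 0.93)]
lane []
rack [([0.5304, -0.0502, 0.0144], 0.71), ([0.5, -0.3253, -0.0008], 0.17)]
gate [([0.5286, -0.1732, 0.0178], 0.24)]
cup_a [([0.5293, -0.0231, 0.0227], 0.98)]
[ 0.47948445 -0.13277091  0.231432  ] [6.98651053e-01 7.15462507e-01 3.26737144e-04 4.10920250e-06] [ 0.75024886  0.09075527 -0.59869135  1.76294094  0.05243372  1.30357936
  0.16341429] 0.730354085624639 [[ 1.46220226e-03  9.63440806e-01  2.67917293e-01  6.91890639e-02]
 [ 9.99998929e-01 -1.42422840e-03 -3.36077339e-04 -6.15698742e-04]
 [ 5.77847950e-05  2.67917497e-01 -9.63441857e-01 -1.42194703e-01]
 [ 0.00000000e+00  0.00000000e+00  0.00000000e+00  1.00000000e+00]]
```

View pics/w1.png

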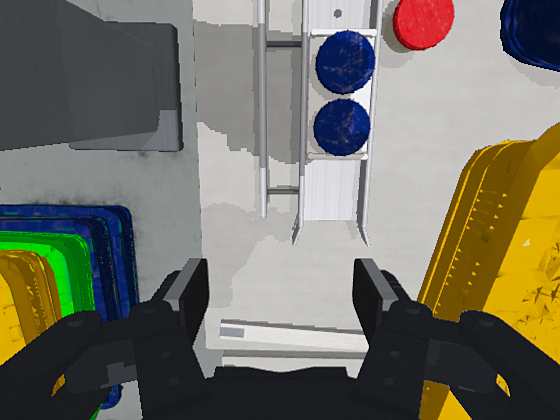

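The wrist view shows the bar's outer edge at about column 262 (rows 0–215) and the lane walls at about 302 and 372. The rack's rear edge is near row 157, and the fingers are at columns 195 and 365. I'll zoom in to pick pixels.

```bash
python3 - <<'E'
import cv2
im=cv2.imread('pics/w1.png')[20:250,245:395]
cv2.imwrite('pics/w1c.png',cv2.resize(im[70:220],None,fx=4,fy=4,interpolation=cv2.INTER_NEAREST))
E
```

```text
(no output)
```

View pics/w1c.png

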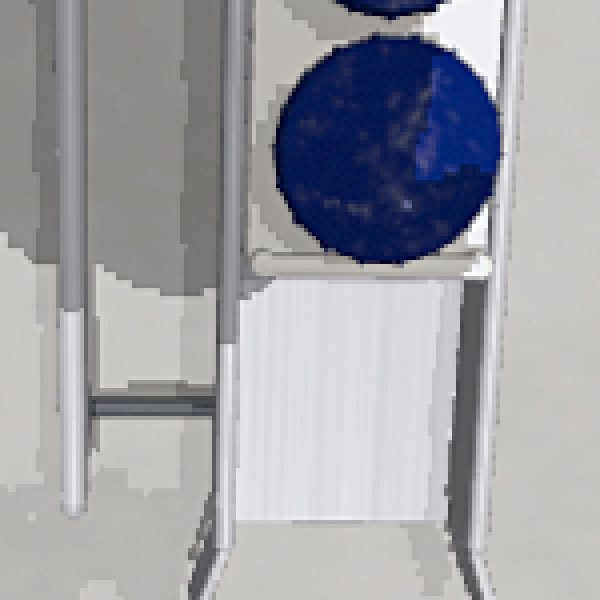

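```bash
cat >> h.py <<'E'
def w2(o,p,u,v,z):
    K=p['camera_matrix']; H=np.array(p['hand_eye']); Rt=R.from_quat(o['ee_rot']).as_matrix()
    d=Rt@H[:3,:3]@np.array([(u-K[0,2])/K[0,0],-(v-K[1,2])/K[1,1],-1.]); e=Rt@H[:3,3]+o['position']
    return np.round(e+d*(z-e[2])/d[2],4)
E
python3 - <<'E'
from h import *
o,p=see([])
for n,c,r,z in [('bar outer near',62,480,.049),('bar outer far',57,10,.049),('bar end',72,515,.049),('wall out',218,500,.046),('wall in',235,500,.046),('wall out far',222,10,.046),('far wall in',470,500,.046),('far wall in',500,10,.046),('rack rear',370,278,.052),('floor end',340,521,.016)]:
    print(n,w2(o,p,245+c/4,90+r/4,z))
E
```

```text
bar outer near [ 0.459  -0.1555  0.049 ]
bar outer far [ 0.4575 -0.0475  0.049 ]
bar end [ 0.4615 -0.1643  0.049 ]
wall out [ 0.4972 -0.1606  0.046 ]
wall in [ 0.5013 -0.1606  0.046 ]
wall out far [ 0.4942 -0.0467  0.046 ]
far wall in [ 0.559  -0.1594  0.046 ]
far wall in [ 0.5563 -0.0455  0.046 ]
rack rear [ 0.53   -0.1049  0.052 ]
floor end [ 0.5321 -0.1745  0.016 ]
```

```bash
python3 -m jog '{"offset":[[0,0,-0.03],[0,0,-0.03],[0,0,-0.03],[0,0,-0.03],[0,0,-0.03],[0,0,-0.02],[0,0,-0.015],[0,0,-0.01],[0,0,-0.008],[0,0,-0.006],[0,0,0],[0,0,0],[0,0,0]],"yaw":[0,0,0,0,0,0,0,0,0,0,0,0,0],"jaw":[0.27,0.27,0.27,0.27,0.27,0.27,0.27,0.27,0.27,0.27,0.36,0.36,0.36]}' 80
python3 - <<'E'
from h import *
o,p=see([]); save(p,'w2.png')
E
```

```text
clock: 4.35
position: [0.4792, -0.1351, 0.0231]
ee_rot: [0.7, 0.714, 0.0, 0.001]
ft_force: [0.7, -0.1, 0.1]
grip_width: 0.638
grasp_force: 0.0
```

View pics/w2.png

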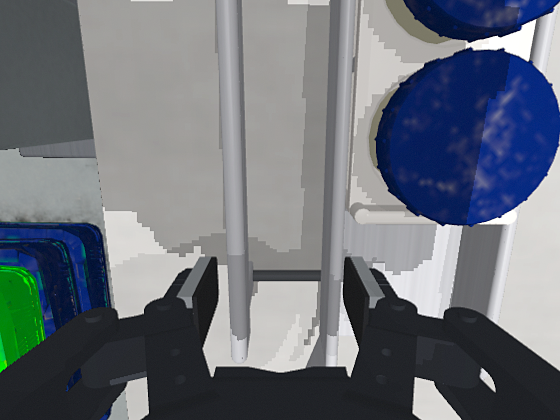

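The wrist view shows the left finger outside the bar (inner face at column 215, bar at 235) and the right finger inside the lane (column 345), behind the rack's rear plate at row 215. Next I press the bar in.

```bash
python3 -m jog '{"offset":[[0.004,0,0],[0.004,0,0],[0.004,0,0],[0.004,0,0],[0.004,0,0],[0.003,0,0],[0,0,0],[0,0,0]],"yaw":[0,0,0,0,0,0,0,0],"jaw":[0.36,0.36,0.36,0.36,0.36,0.36,0.36,0.36]}' 80
python3 -m jog '{"offset":[[0.002,0,0],[0.001,0,0],[0,0,0],[0,0,0]],"yaw":[0,0,0,0],"jaw":[0.36,0.36,0.36,0.36]}' 80
python3 - <<'E'
from h import *
o,p=see(['gate_tip','rack','push_bar_face']); save(p,'w3.png')
p=manip.camera('top')
for n in('gate_tip','push_bar_face'):print([(np.round(d['at'],4).tolist(),round(d['score'],2)) for d in manip.tip_of(p,n)[:2]])
E
```

```text
clock: 5.07
position: [0.5016, -0.1349, 0.0222]
ee_rot: [0.7, 0.714, -0.0, -0.0]
ft_force: [-3.5, 0.7, 3.3]
grip_width: 0.644
grasp_force: 2.0
clock: 5.4
position: [0.5044, -0.1349, 0.0222]
ee_rot: [0.7, 0.714, -0.0, -0.0]
ft_force: [-4.2, 1.1, 2.7]
grip_width: 0.642
grasp_force: 2.1
gate_tip []
rack [([0.5291, -0.0679, 0.0239], 0.74), ([0.5318, -0.1726, 0.0167], 0.73)]
push_bar_face []
[([0.487, 0.0561, 0.033], 0.46)]
[([0.4728, -0.008, 0.0386], 0.74)]
```

View pics/w3.png

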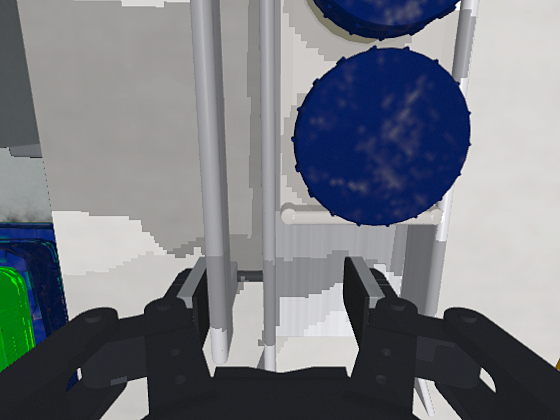

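The bar is now nearly all the way in. I press on until the force shows it has reached its stop.

```bash
python3 -m jog '{"offset":[[0.001,0,0],[0.001,0,0],[0,0,0],[0,0,0]],"yaw":[0,0,0,0],"jaw":[0.36,0.36,0.36,0.36]}' 80
python3 -m jog '{"offset":[[0.001,0,0],[0.001,0,0],[0,0,0],[0,0,0]],"yaw":[0,0,0,0],"jaw":[0.36,0.36,0.36,0.36]}' 80
```

```text
clock: 6.08
position: [0.505, -0.1349, 0.022]
ee_rot: [0.7, 0.714, -0.001, -0.001]
ft_force: [-11.4, 1.4, 7.1]
grip_width: 0.638
grasp_force: 5.6
clock: 6.42
position: [0.5052, -0.135, 0.0217]
ee_rot: [0.7, 0.714, -0.003, -0.003]
ft_force: [-19.6, 2.2, 15.1]
grip_width: 0.64
grasp_force: 9.7
```

```bash
python3 -m jog '{"offset":[[-0.001,0.004,0],[0,0.005,0],[0,0.005,0],[-0.0002,0.005,0],[-0.0002,0.005,0],[-0.0002,0.005,0],[-0.0002,0.005,0],[0,0,0]],"yaw":[0,0,0,0,0,0,0,0],"jaw":[0.36,0.36,0.36,0.36,0.36,0.36,0.36,0.36]}' 80
python3 -m jog '{"offset":[[-0.0001,0.005,0],[-0.0001,0.005,0],[-0.0001,0.005,0],[-0.0001,0.005,0],[-0.0001,0.005,0],[-0.0001,0.005,0],[-0.0001,0.005,0],[-0.0001,0.005,0]],"yaw":[0,0,0,0,0,0,0,0],"jaw":[0.36,0.36,0.36,0.36,0.36,0.36,0.36,0.36]}' 80
```

```text
clock: 7.08
position: [0.5044, -0.1025, 0.0213]
ee_rot: [0.701, 0.714, -0.002, -0.001]
ft_force: [-11.1, -5.9, -0.6]
grip_width: 0.641
grasp_force: 5.5
clock: 7.75
position: [0.5036, -0.0639, 0.0213]
ee_rot: [0.701, 0.713, -0.003, -0.001]
ft_force: [-10.6, -10.4, 0.4]
grip_width: 0.646
grasp_force: 6.7
```

```bash
python3 -m jog '{"offset":[[-0.0001,0.005,0],[-0.0001,0.005,0],[-0.0001,0.005,0],[-0.0001,0.005,0],[-0.0001,0.005,0],[-0.0001,0.005,0],[-0.0001,0.005,0],[-0.0001,0.005,0]],"yaw":[0,0,0,0,0,0,0,0],"jaw":[0.36,0.36,0.36,0.36,0.36,0.36,0.36,0.36]}' 80
python3 - <<'E'
from h import *
p=manip.camera('top')
for n in('gate_tip','push_bar_face','rack'):print([(np.round(d['at'],4).tolist(),round(d['score'],2)) for d in manip.tip_of(p,n)[:2]])
E
```

```text
clock: 8.42
position: [0.5029, -0.0241, 0.0213]
ee_rot: [0.701, 0.713, -0.003, -0.0]
ft_force: [-11.1, -11.1, 1.8]
grip_width: 0.643
grasp_force: 7.3
[([0.4873, 0.0592, 0.0328], 0.37)]
[]
[([0.4859, 0.059, 0.0369], 0.57)]
```

```bash
python3 -m jog '{"offset":[[-0.0001,0.005,0],[-0.0001,0.005,0],[-0.0001,0.005,0],[-0.0001,0.005,0],[-0.0001,0.005,0],[-0.0001,0.005,0],[-0.0001,0.005,0],[-0.0001,0.005,0],[-0.0001,0.005,0],[-0.0001,0.005,0]],"yaw":[0,0,0,0,0,0,0,0,0,0],"jaw":[0.36,0.36,0.36,0.36,0.36,0.36,0.36,0.36,0.36,0.36]}' 80
python3 -m jog '{"offset":[[-0.0001,0.005,0],[-0.0001,0.005,0],[-0.0001,0.005,0],[-0.0001,0.005,0],[-0.0001,0.005,0],[-0.0001,0.005,0],[-0.0001,0.005,0],[-0.0001,0.005,0]],"yaw":[0,0,0,0,0,0,0,0],"jaw":[0.36,0.36,0.36,0.36,0.36,0.36,0.36,0.36]}' 80
```

```text
clock: 9.45
position: [0.5019, 0.0256, 0.0213]
ee_rot: [0.701, 0.713, -0.003, -0.0]
ft_force: [-11.8, -12.9, 3.5]
grip_width: 0.644
grasp_force: 8.1
clock: 10.12
position: [0.5012, 0.0657, 0.0212]
ee_rot: [0.701, 0.713, -0.003, -0.0]
ft_force: [-11.3, -13.0, 3.0]
grip_width: 0.639
grasp_force: 8.0
```

```bash
python3 -m jog '{"offset":[[-0.0001,0.005,0],[-0.0001,0.005,0],[-0.0001,0.005,0],[-0.0001,0.005,0],[-0.0001,0.005,0],[-0.0001,0.005,0],[-0.0001,0.005,0],[-0.0001,0.005,0]],"yaw":[0,0,0,0,0,0,0,0],"jaw":[0.36,0.36,0.36,0.36,0.36,0.36,0.36,0.36]}' 80
python3 - <<'E'
from h import *
o,p=see(['rack','end_stop']); save(p,'w4.png')
E
```

```text
clock: 10.78
position: [0.5004, 0.1058, 0.0211]
ee_rot: [0.701, 0.713, -0.004, -0.0]
ft_force: [-11.8, -11.7, 3.4]
grip_width: 0.638
grasp_force: 7.9
rack [([0.5238, 0.1702, 0.0142], 0.61)]
end_stop []
```

View pics/w4.png

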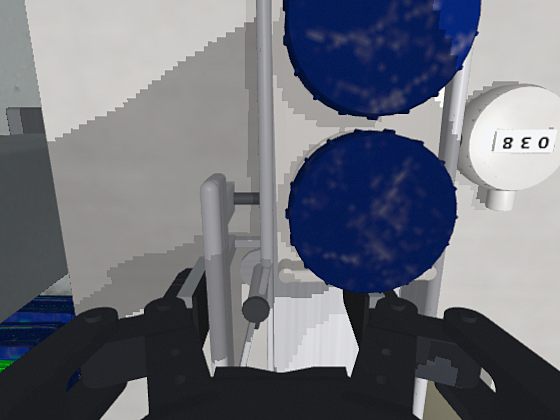

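The finger rests on the rack's rear plate at about (355,290). Both cups are seated and the bar still runs past the left finger, which ends at (213,180). About 25 mm remain.

```bash
python3 -m jog '{"offset":[[-0.0001,0.005,0],[-0.0001,0.005,0],[-0.0001,0.004,0],[-0.0001,0.003,0],[0,0.002,0],[0,0,0]],"yaw":[0,0,0,0,0,0],"jaw":[0.36,0.36,0.36,0.36,0.36,0.36]}' 80
python3 -m jog '{"offset":[[0,0.002,0],[0,0.002,0],[0,0,0]],"yaw":[0,0,0],"jaw":[0.36,0.36,0.36]}' 80
```

```text
clock: 11.43
position: [0.5, 0.1261, 0.0211]
ee_rot: [0.7, 0.714, -0.003, -0.0]
ft_force: [-10.0, -6.9, 0.6]
grip_width: 0.644
grasp_force: 5.6
clock: 11.68
position: [0.5, 0.1294, 0.021]
ee_rot: [0.701, 0.714, -0.003, -0.0]
ft_force: [-10.7, -10.3, 1.2]
grip_width: 0.639
grasp_force: 6.4
```

```bash
python3 -m jog '{"offset":[[0,0.0015,0],[0,0.0015,0],[0,0,0]],"yaw":[0,0,0],"jaw":[0.36,0.36,0.36]}' 80
python3 -m jog '{"offset":[[0,0.0015,0],[0,0.001,0],[0,0,0]],"yaw":[0,0,0],"jaw":[0.36,0.36,0.36]}' 80
```

```text
clock: 11.93
position: [0.5, 0.1298, 0.021]
ee_rot: [0.701, 0.713, -0.005, 0.0]
ft_force: [-13.2, -18.2, 6.9]
grip_width: 0.642
grasp_force: 11.3
clock: 12.18
position: [0.5, 0.13, 0.021]
ee_rot: [0.702, 0.712, -0.006, 0.001]
ft_force: [-15.7, -26.7, 12.5]
grip_width: 0.639
grasp_force: 17.0
```

The rack is hard against the stop. I back off slightly, let the bar out, then lift clear.

```bash
python3 -m jog '{"offset":[[0,-0.004,0],[0,-0.003,0],[-0.003,0,0],[-0.004,0,0],[-0.004,0,0],[-0.004,0,0],[-0.004,0,0],[-0.004,0,0],[-0.002,0,0],[0,0,0],[0,0,0]],"yaw":[0,0,0,0,0,0,0,0,0,0,0],"jaw":[0.36,0.36,0.36,0.36,0.36,0.36,0.36,0.36,0.36,0.36,0.36]}' 80
```

```text
clock: 13.1
position: [0.4789, 0.1297, 0.0233]
ee_rot: [0.701, 0.713, 0.001, 0.002]
ft_force: [1.9, -6.4, 2.2]
grip_width: 0.638
grasp_force: 3.3
```

```bash
python3 -m jog '{"offset":[[-0.003,-0.003,0],[-0.002,-0.003,0],[0,0,0],[0,0,0]],"yaw":[0,0,0,0],"jaw":[0.36,0.36,0.36,0.36]}' 80
python3 - <<'E'
from h import *
o,p=see(['rack','gate','gate_tip','cup_a']); save(p,'w5.png')
E
```

```text
clock: 13.43
position: [0.4723, 0.1248, 0.0225]
ee_rot: [0.7, 0.714, 0.0, 0.0]
ft_force: [-0.5, 0.4, 0.8]
grip_width: 0.641
grasp_force: 0.0
rack []
gate [([0.4894, 0.1034, -0.0016], 0.76), ([0.5251, 0.1943, 0.02], 0.57)]
gate_tip []
cup_a [([0.523, 0.2209, 0.02], 0.83), ([0.5244, 0.1733, 0.0238], 0.63)]
```

View pics/w5.png

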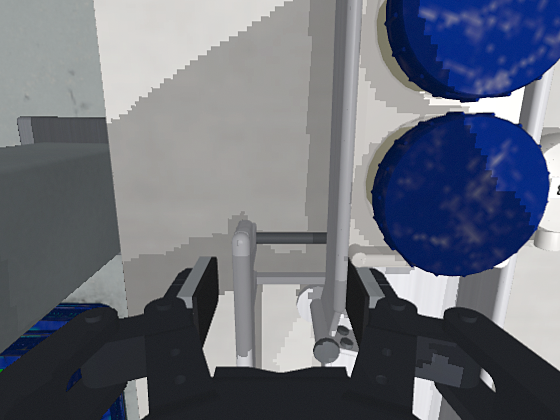

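The fingers are clear of the bar (column 242), of the wall and of the rack (rear rim at row 258), with zero force. I lift and check.

```bash
python3 -m jog '{"offset":[[0,0,0.008],[0,0,0.015],[0,0,0.025],[0,0,0.03],[0,0,0.03],[0,0,0.03],[0,-0.02,0.03],[0,-0.03,0.02],[0,-0.03,0],[0,-0.03,0],[0,-0.02,0],[0,0,0],[0,0,0]],"yaw":[0,0,0,0,0,0,0,0,0,0,0,0,0],"jaw":[0.36,0.36,0.36,0.36,0.36,0.36,0.36,0.36,0.36,0.36,0.36,0.36,0.36]}' 80
python3 - <<'E'
from h import *
o,p=see(['rack','gate','gate_tip','cup_a','push_bar_face','end_stop']); save(p,'w6.png')
E
```

```text
clock: 14.77
position: [0.4722, -0.0061, 0.2108]
ee_rot: [0.701, 0.713, 0.0, 0.0]
ft_force: [-0.1, 0.7, 0.8]
grip_width: 0.638
grasp_force: 0.0
rack []
gate [([0.489, 0.1031, -0.0021], 0.58)]
gate_tip [([0.5342, 0.0916, 0.0369], 0.71)]
cup_a []
push_bar_face [([0.4558, -0.006, 0.037], 0.74)]
end_stop [([0.5996, 0.0167, -0.0039], 0.55)]
```

View pics/w6.png

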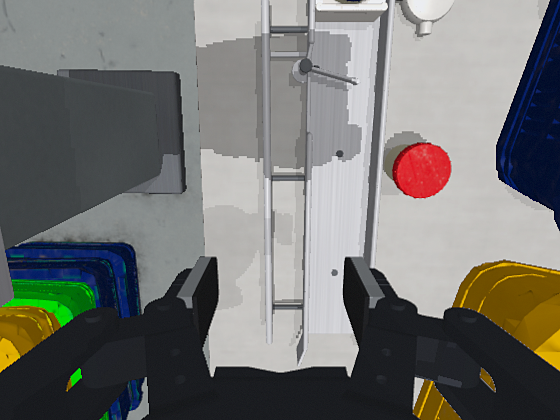

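The gate is shut across the lane, from (305,66) to (355,82). The rack is beyond it, and the cups' mean y of 0.197 matches home (about 0.196). The bystanders in view have not moved.

```bash
python3 -c "
from workcell import manip
print(manip.hand_in())"
```

```text
the job is handed in; nothing more can be done
None
```

I handed the job in at about 15 s of the 48 s. My checks showed the rack pushed home against the end stop, both cups still in it and the gate shut behind it, but the hand-in returned no verdict.

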